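# Walk the steel condiment box onto its marked place

### The job

Walk the heavy steel condiment box across the worktop, to the robot's right, until it stands square between the two yellow tape lines, its ends level with the ends of the lines. Push with closed fingertips on the two black rubber buffers by turns, beginning with the buffer nearer the robot and going a few centimetres at a time so that the box never swings far askew. Keep it flat on the worktop, and leave it standing free.

Things in the scene. Friction and masses are not known exactly. Their poses are not given: they have to be found in the camera images.
- condiment_box: Closed brushed-steel box, 172 (x, with lid tab and hinge) x 274 (y) x 96 mm high, 0.9 kg, 3 to 8 N of friction. Origin: centre of its underside, on the worktop. x: the way it must go (robot's right, about world -y); y: along it, away from the robot. Rubber buffers and lid tab (86 mm from the origin, 86 to 91 mm high) are on its -x side. Starts 80 to 100 mm short of its place, nearly square to it.
- near_buffer: Upright half-round black rubber buffer, 24 mm wide, standing out 9 mm, from 17 to 73 mm above the worktop, fixed on the box's -x side toward the end nearer the robot. Axes as the box's. Origin: on its crest at half height, at x = -79, y = -90, z = 45 mm in the box's frame; push along x. A 30 mm push turns the box about 6 degrees and carries its middle about 20 mm.
- far_buffer: The same buffer toward the end farther from the robot. Origin: on its crest at half height, at x = -79, y = +90, z = 45 mm in the box's frame; push along x.
- place_marks: The box's place: two parallel yellow tape lines flat on the worktop, each 274 mm long, 12 mm wide, 196 mm between inner edges, fixed. Origin: on the worktop midway between the lines, at the middle of their length. x: across the lines, the way the box must go; y: along them, away from the robot. The box is home when its origin and axes lie on these.

How it is judged (in metres and radians):
On the way, in this order (a step that is already met when the one before it is completed fails the run):
1. the buffer nearer the robot is pushed with the fingers until that end leads and the box is turned more than 3 degrees from square (contact force between the fingers and near_buffer above 0.3 N and angle between the x axis of condiment_box and the x axis of place_marks, either way round above 0.052 rad), for 0.05 s.
2. the buffer farther from the robot is pushed with the fingers in its turn and has come more than 35 mm from where it started (contact force between the fingers and far_buffer above 0.3 N and distance of far_buffer from where it was at the start of the episode above 0.035 m), for 0.05 s.
At the end, for the whole second after the job is handed in: the box stands flat and at rest on the worktop with its middle within 15 mm of the middle between the lines across them and within 20 mm along them, turned less than 10 degrees from the lines (x of condiment_box in the frame of place_marks between -0.015 and 0.015 m and y of condiment_box in the frame of place_marks between -0.02 and 0.02 m and angle between the x axis of condiment_box and the x axis of place_marks, either way round below 0.175 rad and angle between condiment_box's own z axis and vertical below 0.05 rad and height (world z) of condiment_box below 0.006 m and linear speed of condiment_box below 0.01 m/s); the robot touches nothing.
It fails at once if the box swings more than 20 degrees askew of its place (angle between the x axis of condiment_box and the x axis of place_marks, either way round above 0.35 rad).
It fails at once if the box is lifted or tipped off the worktop (height (world z) of condiment_box above 0.015 m or angle between condiment_box's own z axis and vertical above 0.15 rad).
It also fails if it takes over 64 s, if anything falls off the work surface, if the arm or the gripper's body presses on something with over 40 N, if the wrist force passes 120 N, or if a joint passes its speed limit or range.

### The arm

A 6-joint arm with a two-finger parallel gripper is mounted at the origin on the work surface; the furniture and walls round the work are solid. World frame = base frame: x ahead of the robot, y to its left, z up, the work surface at z = 0. Lengths are in m, angles in degrees, forces in N, time in s.
With the tool pointing down it reaches from about 0.4 to 0.925 m from the base axis. Payload 3.4 kg.
Tool frame: the origin (TCP) lies at the very end of the fingers, on their centre line; the grasp point (between the pads) lies 19 mm behind it (env.grip_point_offset is the distance from the TCP to the grasp point, in m); z points along the fingers, y is the direction in which the jaws open and shut (so a half turn about z gives the same grasp; the last joint's range is limited). The gripper opens to 85 mm and grips with 20 to 120 N. Pads are 22 mm wide; open, the fingers measure 114 mm over their backs; the gripper's body (76 mm by 85 mm) begins 54 mm behind the grasp point. The pads swing forward as they close: fully open they stand 13 mm farther back than shut.
Start: joints at [68.325, 17.578, 86.31, -0, 76.112, -4.211], TCP at [0.173, 0.548, 0.231] pointing down, gripper open.
Joint ranges: [-179.03, 179.03], [-60, 130.46], [8.19, 133.38], [-81.62, 261.62], [5.75, 156.47], [-153.77, 153.77]. Speed limits (degrees/s): [147.25, 147.25, 180, 180, 180, 180].

### API

Orientations are given as a 3x3 rotation matrix whose columns are the frame's x, y, z axes.
In Python, from workcell import env gives the robot as it stands.
- The arm moves only by the tool servo_tool, never from a script. Its argument "increments" is a list that holds one entry, the list of rows, each a list of 7 numbers: the turn, a rotation vector about the tool's x, y, z in degrees, then the shift along the tool's x, y, z in m, then the closure in counts, from 0 (fully open) to 255 (shut). In form: [[[wx, wy, wz, dx, dy, dz, gripper], ...]]. A call has 1 to 8 rows; each row shifts and turns the pose as measured when the row begins, along the tool's axes as they then stand; what a row does not reach is not made up. A row lasts 1/8 s, in which the tool goes at most 62.5 mm and 10.7 degrees, less where a joint would pass 70% of its speed; a pose out of reach is approached as far as the arm can. A call is refused whole if a number of a shift passes 0.0625 or a number of a turn 10.7, either way. A call with a gripper value outside its range is refused whole. The fingers move at their own pace and stop on an object; "squeeze" is the grip in N (left out, the last holds). Time passes only in rows, so rows that do not move let the fingers close. It gives the time, the measured TCP pose, the force and the opening at its end, in the units of the state.
- env.read_state(): the state, without advancing time (a new reading comes with each control period).
- env.capture(name): name is "scene" or "top" or "wrist"; returns a dict with "pixels" (420x560x3 uint8, red, green, blue), "camera_matrix" (3x3 intrinsics, pixels), "dist_coeffs" ([k1, k2, p1, p2, k3] as OpenCV has them; the pictures are not rectified), "xyz" and "rotation" of the camera in the world; the wrist camera has in their place "hand_eye" (4x4, takes a point from camera to tool coordinates, whose origin is the TCP and whose axes are the flange's). Camera axes: x right, y down, z forward; pixel columns grow to the right and rows downward; lengths in m; the calibration is good to about 2 mm. A picture is of the moment at which its call begins: read the wrist's pose just before it. There is no depth.
- env.close_job(): hands the job in, once; it reports no verdict.
The state is a dict: "clock": time; "joint_pos": joint angles; "qvel": joint speeds; "joint_efforts": joint torques, N m; "ee_pos": TCP position; "tool_rot": TCP orientation; "force": force on the tool from outside, world axes, zero at the start; "moment": the same for the moment, N m; "gripper_width": finger opening in m.
Only numpy, scipy, OpenCV 4.12 (cv2) and the standard library are available. Lean on these libraries where they do the work, as an engineer would, in place of code of your own. Each camera call takes 0.05 s, during which the arm holds its last target.

## Working session

There is one attempt and no reset: what is moved stays moved. The work goes in short steps, Python scripts to look and compute and a tool call to move; the robot and the scene stay as the last step left them, time stands still between calls to the robot, and variables do not carry over. Pictures are saved under pics/ and viewed, and the job is handed in when it is done.

Besides the shell and the picture viewer there is one more tool, called after "Emit:" by a JSON object that holds its "api" and its "payload". servo_tool: Moves the arm, as the interface text tells. Its arguments: {"type":"object","properties":{"increments":{"type":"array","items":{"type":"array","items":{"type":"array","items":{"type":"number"}}}},"squeeze":{"type":"number"}},"required":["increments"]}

```bash
mkdir -p pics; ls
python3 - <<'E'
from workcell import env
import cv2
s=env.read_state()
for k in s: print(k,s[k])
for n in ["scene","top"]:
    c=env.capture(n); cv2.imwrite(f"pics/{n}0.png",c["pixels"][:,:,::-1])
    print(n,c["camera_matrix"],c["dist_coeffs"],c["xyz"],c["rotation"])
E
```

```text
pics
clock 0.0
joint_pos [ 6.83258391e+01  1.76221974e+01  8.63837992e+01  1.31101334e-04
  7.61114506e+01 -4.20939984e+00]
qvel [ 0.05789446 -0.11142134 -0.07077764 -0.04784912  0.08119507 -0.02376068]
joint_efforts [-1.82175972e-03 -4.57538438e+01 -2.51922905e+01 -4.81119987e-04
  1.33170019e-02  3.16190892e-05]
ee_pos [0.17231364 0.54783802 0.23038227]
tool_rot [[-9.53901491e-01  3.00118924e-01 -7.59127146e-04]
 [ 3.00119845e-01  9.53899603e-01 -1.90409495e-03]
 [ 1.52676156e-04 -2.04414814e-03 -9.99997899e-01]]
force [ 0.25526668 -0.37312151  0.71146802]
moment [-0.04383275  0.03038201  0.00945826]
gripper_width 0.08521915551397846
scene [[429.71379299   0.         282.83386388]
 [  0.         429.71379299 202.23682597]
 [  0.           0.           1.        ]] [-0.06761005  0.          0.          0.          0.        ] [-0.0199484  -0.3365081   0.66518814] [[ 0.46115912 -0.63669532  0.61802212]
 [-0.88720799 -0.31992396  0.33243141]
 [-0.01393744 -0.70161794 -0.71241703]]
top [[519.54339524   0.         287.10496162]
 [  0.         519.54339524 210.28544449]
 [  0.           0.           1.        ]] [-0.0049789  0.         0.         0.         0.       ] [ 0.35414591 -0.04296637  0.91605471] [[-0.02766312 -0.98099796  0.19203584]
 [-0.99949891  0.03010122  0.00978971]
 [-0.0153842  -0.1916688  -0.98133908]]
```

View pics/scene0.png

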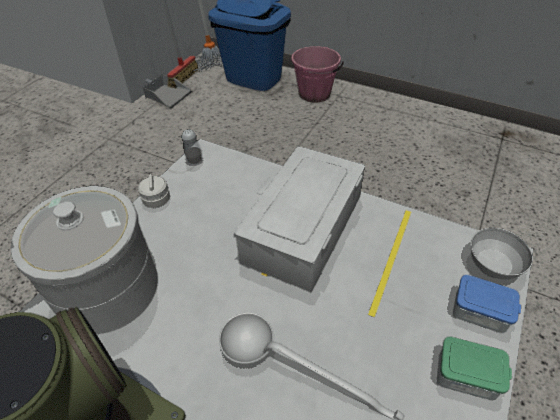

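View pics/top0.png

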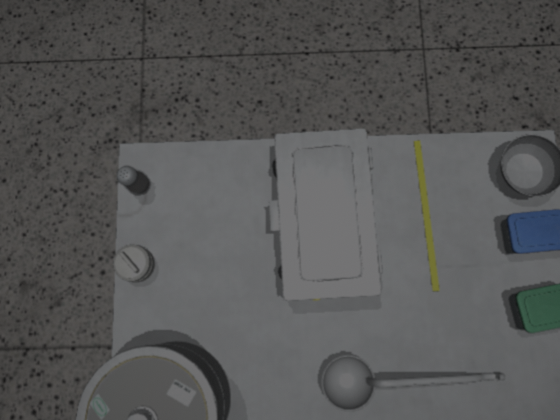

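```bash
cat > h.py <<'E'
import numpy as np, cv2
from workcell import env
def ray(c,uv,z):
    p=cv2.undistortPoints(np.array(uv,float).reshape(-1,1,2),np.array(c["camera_matrix"]),np.array(c["dist_coeffs"])).reshape(-1,2)
    d=np.c_[p,np.ones(len(p))]@np.array(c["rotation"]).T
    o=np.array(c["xyz"]); t=(z-o[2])/d[:,2]
    return o+d*t[:,None]
def proj(c,P):
    R=np.array(c["rotation"]).T; t=-R@np.array(c["xyz"])
    return cv2.projectPoints(np.array(P,float).reshape(-1,3),cv2.Rodrigues(R)[0],t,np.array(c["camera_matrix"]),np.array(c["dist_coeffs"]))[0].reshape(-1,2)
E
python3 - <<'E'
from h import *
for n in ["top","scene"]:
    c=env.capture(n); im=c["pixels"]; hsv=cv2.cvtColor(im,cv2.COLOR_RGB2HSV)
    m=cv2.inRange(hsv,(22,130,80),(35,255,255))
    k,l,st,ce=cv2.connectedComponentsWithStats(m)
    for i in range(1,k):
        if st[i,4]>5:
            ys,xs=np.where(l==i); P=ray(c,np.c_[xs,ys],0)[:,:2]
            r=cv2.minAreaRect((P*1000).astype(np.float32)); print(n,st[i],r, np.round(cv2.boxPoints(r)))
            mu=P.mean(0);u,s,v=np.linalg.svd(P-mu);print(mu,v[0])
im=env.capture("top")["pixels"][120:320,250:400]
cv2.imwrite("pics/topz.png",cv2.resize(cv2.convertScaleAbs(im[:,:,::-1],alpha=1.4,beta=20),(450*1,600),interpolation=cv2.INTER_CUBIC))
im=env.capture("scene")["pixels"][140:300,220:430]
cv2.imwrite("pics/scz.png",cv2.resize(im[:,:,::-1],None,fx=3.7,fy=3.7,interpolation=cv2.INTER_CUBIC))
E
```

```text
top [415 141  23 149 684] ((520.8304443359375, -281.23602294921875), (270.11798095703125, 8.699654579162598), 2.574230909347534) [[ 386. -283.]
 [ 386. -292.]
 [ 656. -280.]
 [ 656. -271.]]
[ 0.51869698 -0.28154569] [-0.99893719 -0.04609212]
scene [369 211  42 106 636] ((517.6759033203125, -282.32281494140625), (272.08819580078125, 11.088852882385254), 2.704833745956421) [[ 382. -283.]
 [ 382. -294.]
 [ 654. -281.]
 [ 653. -270.]]
[ 0.50273454 -0.28319353] [-0.99895952 -0.0456057 ]
scene [262 273   5   3   9] ((374.10870361328125, -81.5152816772461), (2.7639827728271484, 8.79289722442627), 5.369258403778076) [[372. -77.]
 [373. -86.]
 [376. -86.]
 [375. -77.]]
[ 0.37410733 -0.08152108] [ 0.07429412 -0.99723637]
```

View pics/topz.png

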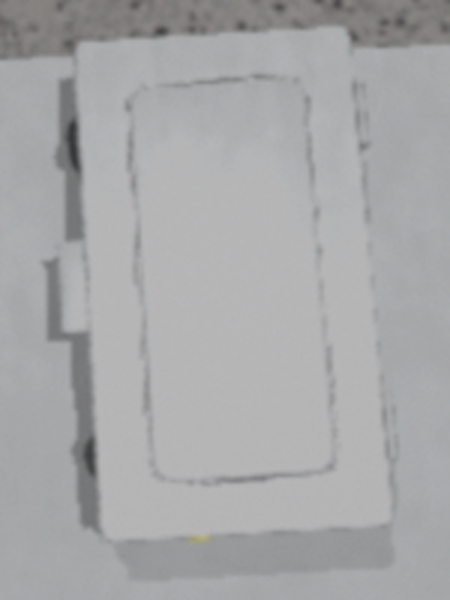

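View pics/scz.png

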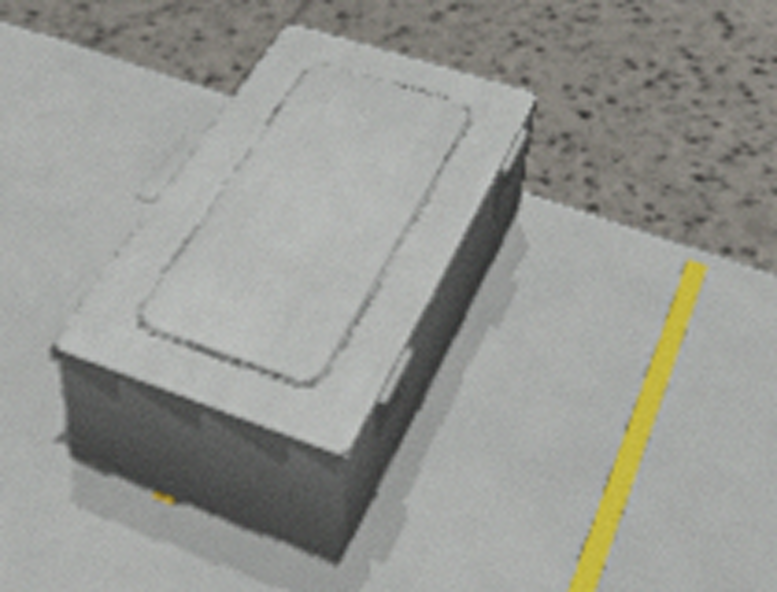

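Run:
```python
from h import *
c=env.capture("top")
z=np.array([(77,43),(348,28),(390,525),(103,540)])/3+[250,120]
P=ray(c,z,0.096)[:,:2];print(P)
print(np.linalg.norm(np.diff(P,axis=0,append=P[:1]),axis=1), P.mean(0))
e=(P[0]+P[1]-P[2]-P[3]);print("ydir deg",np.degrees(np.arctan2(e[1],e[0])))
s=env.capture("scene"); o=np.array([220,140])
q=np.array([(290,28),(532,97),(350,457),(58,350)])/3.7+o
Q=ray(s,q,0.096)[:,:2];print(Q,Q.mean(0));e=(Q[0]+Q[1]-Q[2]-Q[3]);print("ydir deg",np.degrees(np.arctan2(e[1],e[0])))
print(ray(s,np.array([(338,562),(72,455)])/3.7+o,0))
print("buffers",ray(c,np.array([(72,145),(90,457)])/3+[250,120],0.073))
```

```text
[[ 0.64334281 -0.01939147]
 [ 0.64709051 -0.16910866]
 [ 0.37602055 -0.17547395]
 [ 0.37254606 -0.02653777]]
[0.14976409 0.27114468 0.14897671 0.27089102] [ 0.50974998 -0.09762796]
ydir deg 1.4283894009893774
[[ 0.63346292 -0.02519413]
 [ 0.6382586  -0.17018592]
 [ 0.37263773 -0.18188374]
 [ 0.36708426 -0.03410072]] [ 0.50286088 -0.10284113]
ydir deg 2.217964516354008
[[ 0.37864404 -0.1769071   0.        ]
 [ 0.37504018 -0.02717009  0.        ]]
buffers [[ 0.59161366 -0.01452503  0.073     ]
 [ 0.41732952 -0.02024936  0.073     ]]
```

Emit:
{"api": "servo_tool", "payload": {"increments": [[[0,0,0,-0.01,0,-0.04,255],[0,0,0,-0.03,0.01,-0.04,255],[0,0,0,-0.048,0.015,0,255],[0,0,0,-0.048,0.015,0,255],[0,0,0,-0.048,0.015,0,255],[0,0,0,-0.048,0.015,0,255],[0,0,0,-0.048,0.015,0,255]]], "squeeze": 60}}

```text
clock: 1.27
ee_pos: [0.4692, 0.5469, 0.3144]
tool_rot: [[-0.956, 0.293, -0.0], [0.293, 0.956, 0.001], [0.0, 0.001, -1.0]]
force: [0.2, 1.0, -0.2]
gripper_width: -0.0002
```

Run:
```python
from workcell import env
s=env.read_state(); print(s["clock"],s["ee_pos"],s["joint_pos"],s["tool_rot"],s["gripper_width"])
```

```text
1.275 [0.46918299 0.54694095 0.31442329] [ 4.59915488e+01  2.72595002e+01  5.89306475e+01  5.27810367e-02
  9.37626105e+01 -2.69752275e+01] [[-9.56152857e-01  2.92868069e-01 -8.83042399e-05]
 [ 2.92867744e-01  9.56152168e-01  1.23164818e-03]
 [ 4.45142713e-04  1.15178246e-03 -9.99999238e-01]] -0.0002497726415455696
```

Emit:
{"api": "servo_tool", "payload": {"increments": [[[0,0,10,0,-0.03,0,255],[0,0,10,0,-0.03,0,255],[0,0,10,0.01,-0.03,0,255],[0,0,10,0,0,0,255],[0,0,10,0,0,0,255],[0,0,10,0,0,0,255],[0,0,10.4,0,0,0,255],[0,0,0,0,0,0,255]]]}}

```text
clock: 2.28
ee_pos: [0.4246, 0.4699, 0.3092]
tool_rot: [[0.001, 1.0, -0.003], [1.0, -0.001, -0.003], [-0.003, -0.003, -1.0]]
force: [0.4, 0.5, -0.1]
gripper_width: -0.0001
```

Emit:
{"api": "servo_tool", "payload": {"increments": [[[0,0,-2.6,-0.058,0,0,255],[0,0,0,-0.06,0,0,255],[0,0,0,-0.06,0,0,255],[0,0,0,-0.06,0,0,255],[0,0,0,-0.06,0,0,255],[0,0,0,-0.06,0,0,255],[0,0,0,-0.05,0,0,255],[0,0,0,0,0,0,255]]]}}

```text
clock: 3.28
ee_pos: [0.448, 0.0523, 0.31]
tool_rot: [[-0.08, 0.997, 0.002], [0.997, 0.08, -0.004], [-0.004, 0.002, -1.0]]
force: [0.2, 0.7, 0.2]
gripper_width: 0.0001
```

Run:
```python
from h import *
s=env.read_state(); print(s["clock"],s["ee_pos"],s["joint_pos"],s["tool_rot"])
cv2.imwrite("pics/w1.png",env.capture("wrist")["pixels"][:,:,::-1])
```

```text
3.275 [0.44796773 0.05232732 0.30999692] [ 1.48686942  4.16506796 92.35503869 -0.23527963 83.36978629 -3.09900905] [[-0.08041771  0.99675919  0.00202787]
 [ 0.9967525   0.08042536 -0.00402767]
 [-0.00417771  0.00169739 -0.99998983]]
```

View pics/w1.png

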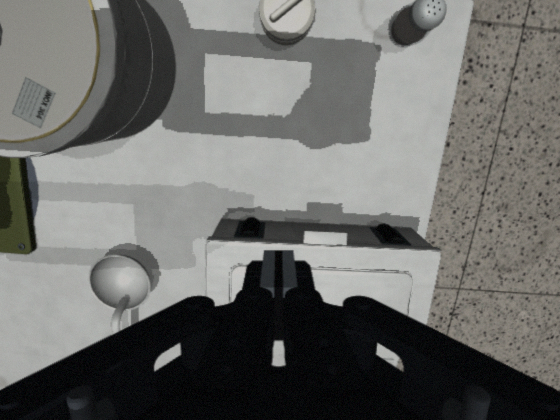

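```bash
cat >> h.py <<'E'
def wrist():
    s=env.read_state(); c=env.capture("wrist"); T=np.eye(4);T[:3,:3]=s["tool_rot"];T[:3,3]=s["ee_pos"]
    M=T@np.array(c["hand_eye"]); c["xyz"]=M[:3,3]; c["rotation"]=M[:3,:3]; return c
E
python3 - <<'E'
from h import *
c=wrist()
im=c["pixels"][190:290,190:450]; cv2.imwrite("pics/w1z.png",cv2.resize(cv2.convertScaleAbs(im[:,:,::-1],alpha=1.5,beta=30),None,fx=3,fy=3,interpolation=cv2.INTER_CUBIC))
print("hand_eye",c["hand_eye"])
x=np.array([.0262,-.9996,0]);y=np.array([.9996,.0262,0]);o=np.array([.508,-.098,0]);Z=np.array([0,0,1])
for n,p in dict(nb=(-79,-90,73),nbl=(-79,-90,17),fb=(-79,90,73),fbl=(-79,90,17),tab=(-86,0,91),cn=(-70,-137,96),cf=(-70,137,96)).items():
    P=o+(p[0]*x+p[1]*y+p[2]*Z)/1000; print(n,P,(proj(c,P)[0]-[190,190])*3)
E
```

```text
hand_eye [[-5.53671526e-04 -9.61912412e-01 -2.73357284e-01  7.00889026e-02]
 [ 9.99999797e-01 -4.46152594e-04 -4.55490681e-04  8.09326497e-04]
 [ 3.16183078e-04 -2.73357480e-01  9.61912464e-01 -1.43220838e-01]
 [ 0.00000000e+00  0.00000000e+00  0.00000000e+00  1.00000000e+00]]
nb [ 0.4159662 -0.0213896  0.073    ] [167.64440285 136.68544243]
nbl [ 0.4159662 -0.0213896  0.017    ] [178.8266006   93.28105025]
fb [ 0.5958942 -0.0166736  0.073    ] [610.74914045 159.01220313]
fbl [ 0.5958942 -0.0166736  0.017    ] [570.48113911 113.43561503]
tab [ 0.5057468 -0.0120344  0.091    ] [397.84740912 148.06639928]
cn [ 0.3692208 -0.0316174  0.096    ] [ 38.75749609 173.61220438]
cf [ 0.6431112 -0.0244386  0.096    ] [745.69109409 208.47631981]
```

View pics/w1z.png

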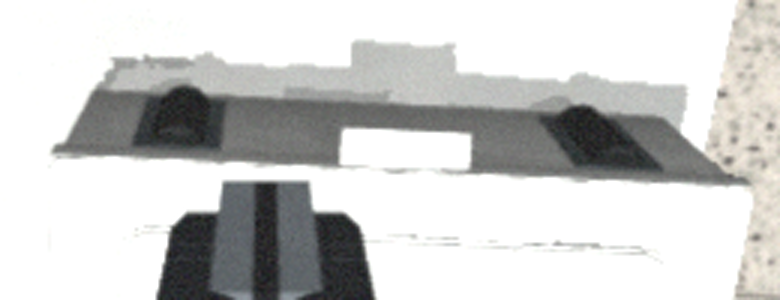

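Emit:
{"api": "servo_tool", "payload": {"increments": [[[0,0,2,0,-0.03,0,255],[0,0,0,0,0,0.06,255],[0,0,0,0,0,0.06,255],[0,0,0,0,0,0.06,255],[0,0,0,0,0,0.05,255],[0,0,0,0,0,0.03,255],[0,0,0,0,0,0,255]]]}}

```text
clock: 4.25
ee_pos: [0.4237, 0.0647, 0.0463]
tool_rot: [[-0.073, 0.997, 0.013], [0.997, 0.073, 0.003], [0.002, 0.013, -1.0]]
force: [-0.4, 0.2, -0.3]
gripper_width: -0.0
```

Run:
```python
from h import *
c=wrist()
cv2.imwrite("pics/w2.png",c["pixels"][:,:,::-1]);cv2.imwrite("pics/s2.png",env.capture("scene")["pixels"][:,:,::-1])
s=env.read_state(); print(s["clock"],s["ee_pos"],s["force"],s["tool_rot"])
```

```text
4.35 [0.42585788 0.06437203 0.04833782] [0.45797947 0.66533722 0.26298202] [[-0.07234945  0.99720964  0.01839837]
 [ 0.99737759  0.07230244  0.00320831]
 [ 0.00186911  0.01858224 -0.99982559]]
```

View pics/w2.png

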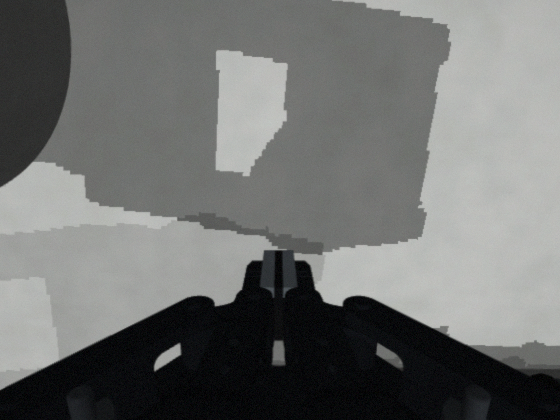

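View pics/s2.png

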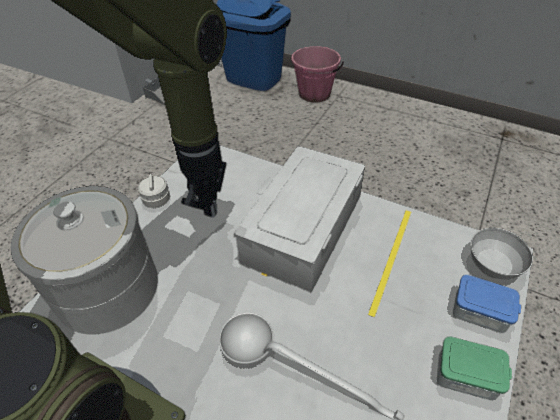

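Emit:
{"api": "servo_tool", "payload": {"increments": [[[1,0,1.5,0,-0.004,0.007,255],[0,0,0,-0.02,-0.004,0,255],[0,0,0,-0.02,0,0,255],[0,0,0,-0.01,0,0,255],[0,0,0,0,0,0,255]]]}}

```text
clock: 4.97
ee_pos: [0.4257, 0.0141, 0.0462]
tool_rot: [[-0.045, 0.999, 0.013], [0.999, 0.045, 0.003], [0.002, 0.013, -1.0]]
force: [-0.2, -0.4, -1.0]
gripper_width: 0.0001
```

Emit:
{"api": "servo_tool", "payload": {"increments": [[[0.7,0,0,0,-0.007,0.005,255],[0,0,0,-0.012,0,0,255],[0,0,0,-0.006,0,0,255],[0,0,0,-0.006,0,0,255],[0,0,0,-0.006,0,0,255]]]}}

```text
clock: 5.6
ee_pos: [0.4177, -0.0144, 0.0409]
tool_rot: [[-0.043, 0.999, -0.003], [0.999, 0.043, 0.007], [0.007, -0.003, -1.0]]
force: [-1.0, 7.0, 5.7]
gripper_width: 0.0002
```

Contact (7 N). Push on about 24 mm.

Emit:
{"api": "servo_tool", "payload": {"increments": [[[0,0,0,-0.006,0,0,255],[0,0,0,-0.006,0,0,255],[0,0,0,-0.006,0,0,255],[0,0,0,-0.006,0,0,255]]]}}

```text
clock: 6.1
ee_pos: [0.4146, -0.034, 0.041]
tool_rot: [[-0.036, 0.999, -0.01], [0.999, 0.036, 0.018], [0.018, -0.009, -1.0]]
force: [-0.3, 8.6, 5.1]
gripper_width: 0.0002
```

Run:
```python
from h import *
c=env.capture("top");cv2.imwrite("pics/t3.png",c["pixels"][:,:,::-1])
s=env.read_state(); print(s["clock"],s["ee_pos"],s["force"])
```

```text
6.15 [ 0.4145908  -0.03463289  0.04097486] [-1.2271804   4.9356739   3.60984734]
```

View pics/t3.png

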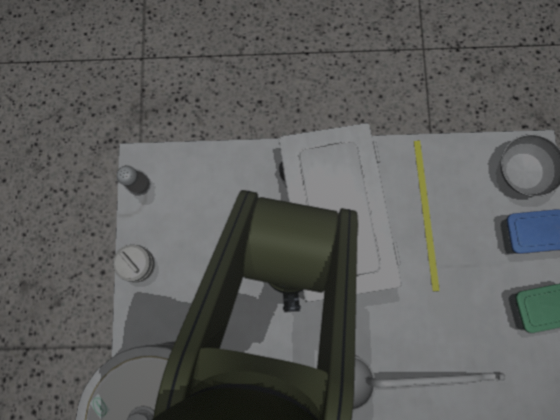

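```bash
cat >> h.py <<'E'
def edge(c,a,b,z=.096):
    P=ray(c,[a,b],z); d=P[0]-P[1]; return P[:,:2].round(4).tolist(), np.degrees(np.arctan2(d[1],d[0]))-2.64
E
python3 - <<'E'
from h import *
c=env.capture("top");print(edge(c,(369,126),(400,288)), edge(c,(281,134),(369,126)))
im=c["pixels"][115:315,260:410]
cv2.imwrite("pics/t3z.png",cv2.resize(cv2.convertScaleAbs(im[:,:,::-1],alpha=1.4,beta=20),(450,600),interpolation=cv2.INTER_CUBIC))
E
```

```text
([[0.6527, -0.1744], [0.3859, -0.2072]], np.float64(4.371936448382401)) ([[0.6436, -0.0282], [0.6527, -0.1744]], np.float64(90.9212742103744))
```

View pics/t3z.png

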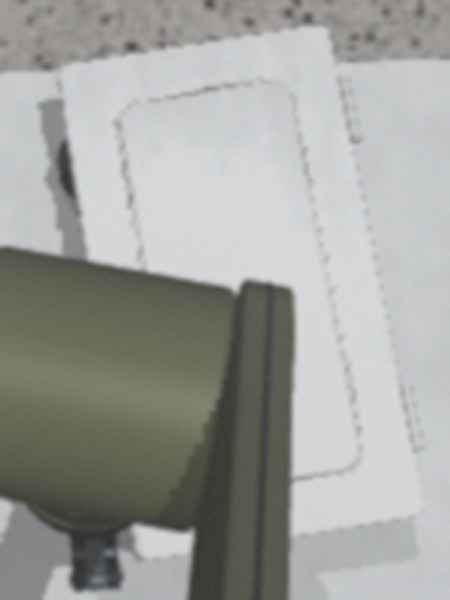

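Emit:
{"api": "servo_tool", "payload": {"increments": [[[0,0,0,-0.006,0.002,0,255],[0,0,0,-0.006,0.001,0,255],[0,0,0,0,0,0,255]]]}}

```text
clock: 6.58
ee_pos: [0.4141, -0.0437, 0.0407]
tool_rot: [[-0.033, 0.999, -0.017], [0.999, 0.033, 0.023], [0.024, -0.016, -1.0]]
force: [-0.2, -1.1, 0.1]
gripper_width: 0.0001
```

Run:
```python
from h import *
c=env.capture("top");
im=c["pixels"][115:315,260:410]
cv2.imwrite("pics/t4z.png",cv2.resize(cv2.convertScaleAbs(im[:,:,::-1],alpha=1.4,beta=20),(450,600),interpolation=cv2.INTER_CUBIC))
```

```text
(no output)
```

View pics/t4z.png

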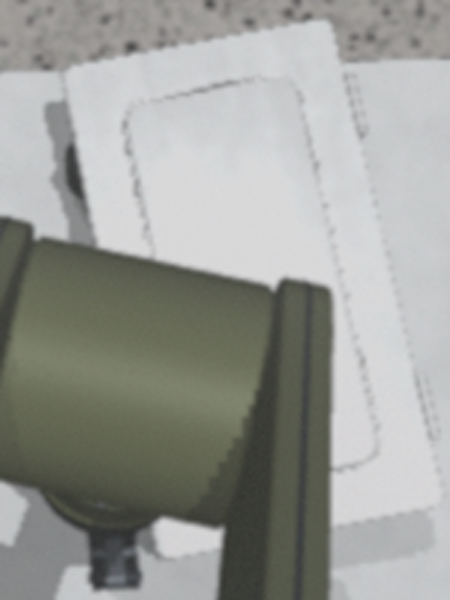

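```bash
cat >> h.py <<'E'
def box(c,tl,tr,br,off,sc,hw=.0745,hl=.1355):
    P=ray(c,np.array([tl,tr,br],float)/sc+off,.096)[:,:2]
    L=np.array([[-hw,hl],[hw,hl],[hw,-hl]])
    # rigid fit
    a=L-L.mean(0);b=P-P.mean(0); th=np.arctan2((a[:,0]*b[:,1]-a[:,1]*b[:,0]).sum(),(a*b).sum())
    R=np.array([[np.cos(th),-np.sin(th)],[np.sin(th),np.cos(th)]]); o=P.mean(0)-R@L.mean(0)
    rel=np.degrees(th)+90-2.64
    ph=np.radians(2.64-90); Rp=np.array([[np.cos(ph),-np.sin(ph)],[np.sin(ph),np.cos(ph)]])
    d=Rp.T@(o-np.array([.5145,-.178]))
    print("box",o.round(4),"ang",rel.round(2),"in place frame",d.round(4),"res",(P-(L@R.T+o)).round(4).tolist())
    print("near",(o+R@[-.079,-.09]).round(4),"far",(o+R@[-.079,.09]).round(4))
E
python3 - <<'E'
from h import *
c=env.capture("top")
box(c,(67,70),(333,20),(441,500),[260,115],3)
box(c,(77,43),(348,28),(390,525),[250,120],3)
E
```

```text
box [ 0.5153 -0.125 ] ang 6.42 in place frame [-0.0529  0.0033] res [[-0.0014, -0.0002], [-0.0007, -0.0009], [0.0021, 0.0011]]
near [ 0.414  -0.0611] far [ 0.5918 -0.0328]
box [ 0.5097 -0.0976] ang -1.22 in place frame [-0.0805 -0.0011] res [[0.0, 0.0004], [0.0001, -0.0004], [-0.0001, -0.0]]
near [ 0.4178 -0.0209] far [ 0.5977 -0.0164]
```

Emit:
{"api": "servo_tool", "payload": {"increments": [[[-1,-1.3,-0.7,0.03,0,0,255],[0,0,0,0.035,0,0,255],[0,0,0,0,0.06,0,255],[0,0,0,0,0.06,0,255],[0,0,0,0,0.06,0,255],[0,0,0,0,0,0,255]]]}}

```text
clock: 7.42
ee_pos: [0.5957, 0.0298, 0.0402]
tool_rot: [[-0.046, 0.999, 0.002], [0.999, 0.046, -0.002], [-0.003, 0.002, -1.0]]
force: [0.2, -0.0, -0.4]
gripper_width: -0.0002
```

Emit:
{"api": "servo_tool", "payload": {"increments": [[[0,0,0,-0.03,0,0,255],[0,0,0,-0.015,0,0,255],[0,0,0,-0.008,0,0,255],[0,0,0,-0.008,0,0,255],[0,0,0,-0.008,0,0,255],[0,0,0,-0.008,0,0,255]]]}}

```text
clock: 8.18
ee_pos: [0.5968, -0.0448, 0.0392]
tool_rot: [[-0.045, 0.999, -0.0], [0.999, 0.045, 0.004], [0.004, 0.0, -1.0]]
force: [1.5, 4.7, 0.1]
gripper_width: 0.0002
```

Emit:
{"api": "servo_tool", "payload": {"increments": [[[0,0,0,-0.007,0,0,255],[0,0,0,-0.007,0,0,255],[0,0,0,-0.006,0,0,255],[0,0,0,0,0,0,255]]]}}

```text
clock: 8.68
ee_pos: [0.5974, -0.0661, 0.0392]
tool_rot: [[-0.045, 0.999, -0.0], [0.999, 0.045, 0.004], [0.004, -0.0, -1.0]]
force: [1.4, 1.9, -0.0]
gripper_width: 0.0
```

Run:
```python
from h import *
c=env.capture("top");
im=c["pixels"]
cv2.imwrite("pics/t5z.png",cv2.resize(cv2.convertScaleAbs(im[115:315,260:420,::-1],alpha=1.4,beta=20),(480,600),interpolation=cv2.INTER_CUBIC))
cv2.imwrite("pics/s5z.png",cv2.resize(env.capture("scene")["pixels"][140:300,230:430,::-1],None,fx=3.7,fy=3.7,interpolation=cv2.INTER_CUBIC))
```

```text
(no output)
```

View pics/t5z.png

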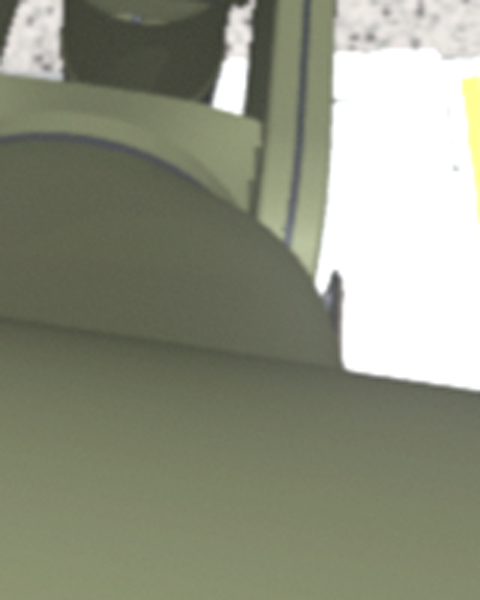

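View pics/s5z.png

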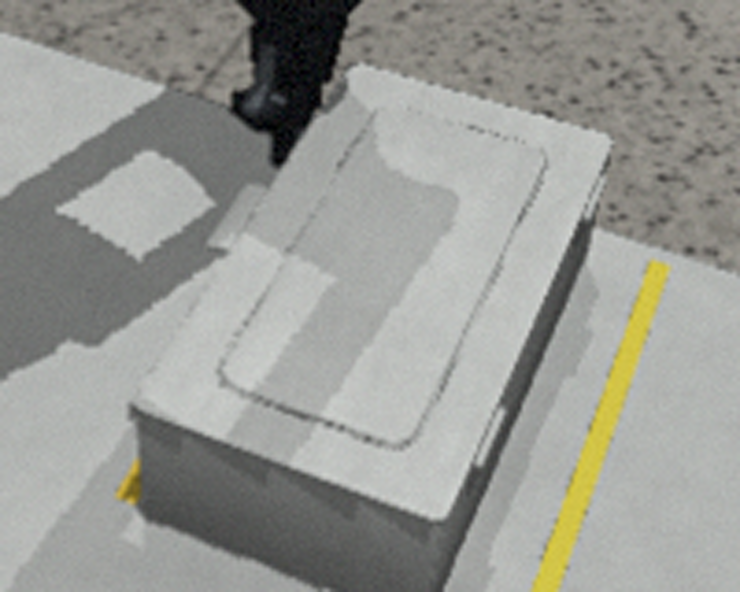

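Run:
```python
from h import *
c=env.capture("scene")
box(c,(350,68),(610,138),(443,520),[230,140],3.7)
box(c,(290,28),(532,97),(350,457),[220,140],3.7)
```

```text
box [ 0.4962 -0.1673] ang -0.36 in place frame [-0.0115 -0.0178] res [[-0.0033, -0.0019], [-0.0003, -0.0001], [0.0036, 0.002]]
near [ 0.4031 -0.092 ] far [ 0.583  -0.0848]
box [ 0.502  -0.1027] ang -0.36 in place frame [-0.0758 -0.009 ] res [[-0.001, -0.0023], [-0.0021, 0.0016], [0.0031, 0.0007]]
near [ 0.4089 -0.0274] far [ 0.5888 -0.0202]
```

Emit:
{"api": "servo_tool", "payload": {"increments": [[[0,0,0,0.03,0,0,255],[0,0,0,0.04,0,0,255],[0,0,0,0.02,-0.02,-0.055,255],[0,0,0,0.06,-0.05,-0.055,255],[0,0,0,0.06,-0.06,-0.05,255],[0,0,0,0.06,-0.04,0,255],[0,0,0,0.05,0,0,255],[0,0,0,0,0,0,255]]]}}

```text
clock: 9.82
ee_pos: [0.456, 0.1975, 0.1656]
tool_rot: [[-0.046, 0.999, -0.004], [0.999, 0.046, -0.005], [-0.005, -0.005, -1.0]]
force: [-0.1, -1.0, -0.3]
gripper_width: -0.0001
```

Run:
```python
from h import *
c=env.capture("top");
im=c["pixels"]
cv2.imwrite("pics/t6.png",im[:,:,::-1])
cv2.imwrite("pics/t6z.png",cv2.resize(cv2.convertScaleAbs(im[115:315,260:460,::-1],alpha=1.3,beta=10),(600,600),interpolation=cv2.INTER_CUBIC))
```

```text
(no output)
```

View pics/t6z.png

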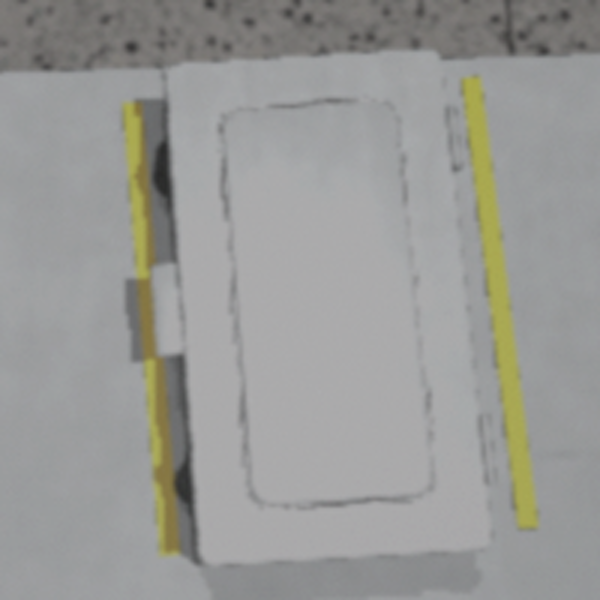

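Run:
```python
from h import *
c=env.capture("top")
box(c,(167,65),(438,52),(490,547),[260,115],3)
P=ray(c,np.array([(167,65),(438,52),(490,547),(202,563)])/3+[260,115],.096)[:,:2];print(P.mean(0))
L=ray(c,np.array([(473,77),(528,527),(130,102),(168,553)])/3+[260,115],0)[:,:2];print(L,L.mean(0))
for a,b in((0,1),(2,3)):
  d=L[a]-L[b];print(np.linalg.norm(d),np.degrees(np.arctan2(d[1],d[0])))
```

```text
box [ 0.5033 -0.1639] ang -1.06 in place frame [-0.0146 -0.0106] res [[0.0004, 0.0003], [-0.0011, -0.0001], [0.0006, -0.0002]]
near [ 0.4111 -0.0874] far [ 0.5911 -0.0825]
[ 0.50348923 -0.16390906]
[[ 0.65639515 -0.27736823]
 [ 0.38323843 -0.28848193]
 [ 0.64723778 -0.06682617]
 [ 0.37429838 -0.07964961]] [ 0.51529244 -0.17808148]
0.2733827135879089 2.3298608820718654
0.2732404758464346 2.6899358835008815
```

Emit:
{"api": "servo_tool", "payload": {"increments": [[[0,0,0,-0.055,-0.02,0,255],[0,0,0,-0.06,-0.02,0,255],[0,0,0,-0.06,-0.015,0.015,255],[0,0,0,-0.04,0,0.05,255],[0,0,0,0,0,0.05,255],[0,0,0,0,0,0.01,255],[0,0,0,0,0,0,255]]]}}

```text
clock: 10.8
ee_pos: [0.4112, -0.0343, 0.0437]
tool_rot: [[-0.035, 0.999, -0.003], [0.999, 0.035, -0.014], [-0.014, -0.003, -1.0]]
force: [-0.4, -0.1, 0.5]
gripper_width: 0.0
```

Emit:
{"api": "servo_tool", "payload": {"increments": [[[0,0.8,-0.6,-0.03,0,0.003,255],[0,0,0,-0.008,0,0,255],[0,0,0,-0.006,0.002,0,255],[0,0,0,-0.006,0.003,0,255],[0,0,0,-0.006,0.003,0,255]]]}}

```text
clock: 11.42
ee_pos: [0.4197, -0.0874, 0.0443]
tool_rot: [[-0.049, 0.999, -0.006], [0.999, 0.049, 0.003], [0.003, -0.006, -1.0]]
force: [-2.7, 3.7, -1.6]
gripper_width: -0.0004
```

Emit:
{"api": "servo_tool", "payload": {"increments": [[[0,0,0,0.03,0,0,255],[0,0,0,0.04,0,0,255],[0,0,0,0.02,0,-0.055,255],[0,0,0,0.06,0,-0.055,255],[0,0,0,0.06,0,-0.03,255],[0,0,0,0.06,0,0,255],[0,0,0,0.02,0,0,255],[0,0,0,0,0,0,255]]]}}

```text
clock: 12.42
ee_pos: [0.4249, 0.1914, 0.1806]
tool_rot: [[-0.054, 0.998, 0.031], [0.999, 0.053, 0.002], [0.001, 0.031, -1.0]]
force: [-0.1, 0.0, -0.1]
gripper_width: -0.0
```

Run:
```python
from h import *
c=env.capture("top");
im=c["pixels"]
cv2.imwrite("pics/t7z.png",cv2.resize(cv2.convertScaleAbs(im[115:315,260:460,::-1],alpha=1.3,beta=10),(600,600),interpolation=cv2.INTER_CUBIC))
```

```text
(no output)
```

View pics/t7z.png

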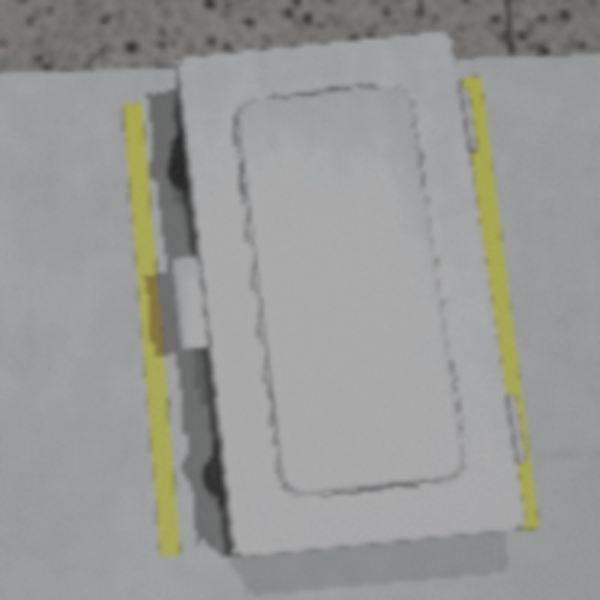

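Corners at about TL (180,59), TR (451,34), BR (521,530), BL (232,556) in the zoomed crop.

Run:
```python
from h import *
c=env.capture("top")
box(c,(180,59),(451,34),(521,530),[260,115],3)
P=ray(c,np.array([(180,59),(451,34),(521,530),(232,556)])/3+[260,115],.096)[:,:2];print(P.mean(0))
```

```text
box [ 0.5097 -0.1761] ang 0.94 in place frame [-0.0021 -0.0047] res [[0.0, 0.0006], [0.0003, -0.0006], [-0.0004, -0.0001]]
near [ 0.415  -0.1029] far [ 0.5946 -0.0917]
[ 0.50967848 -0.17579268]
```

Run:
```python
from h import *
cv2.imwrite("pics/s8.png",env.capture("scene")["pixels"][:,:,::-1])
```

```text
(no output)
```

View pics/s8.png

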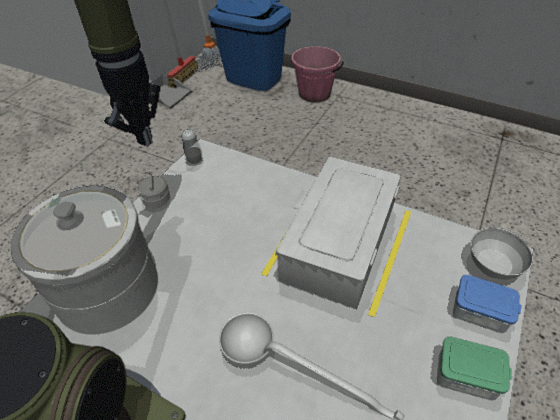

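The box stands flat between the lines (its lid spans columns 280–400, with the lines at 265–275 and 372–410). The gripper is well clear, near (145,140).

```bash
python3 -c "
from workcell import env
print(env.close_job(), env.read_state()['clock'])"
```

```text
the job is handed in; nothing more can be done
the job is handed in; nothing more can be done
```

The box is standing between the two yellow lines and I've handed the job in, at about 12.5 s of the 64 s allowed; no verdict was reported.

I pushed the near buffer about 35 mm, which turned the box to about 6.4°. Then I pushed the far buffer about 45 mm (its total travel from the start was about 66 mm), and gave the near buffer a final 11 mm, angled slightly away from the robot. That last angle was meant to correct a drift of about 11 mm toward the robot along the lines.

**Last check (top camera):**

| Measure | Reading | Allowed |
|---|---|---|
| Across the lines | 2 mm short | 15 mm |
| Along the lines | 5 mm toward the robot | 20 mm |
| Turned from square | 0.9° | 10° |

- **State at hand-in:** the scene picture shows the box flat, with the arm clear of it and no force on the tool. I left out a final 3–4 mm trim on the far buffer because every reading was well inside its limit.
- **Disagreement between cameras:** positions from the scene camera came out about 5–8 mm away from the top camera's. I used the top camera because it also showed both tape lines, and they came out at the right length.

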